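# Plug in the relay and hold its label holder pressed home behind the lip

## Task

Plug the loose square-footed relay fully down into the empty socket on the carrier and let go of it; then take the wide label holder out of the wooden rack, push it down upright behind the lip at the carrier's front edge, and press it fully home against the sprung clip. Finish while still holding it firmly pressed home, because it springs back up if you let go (a colleague will then put in its screw), and leave all the other things where they are.

Things in the scene. Friction and masses are not known exactly. Their poses are not given: they have to be found in the camera images.
- relay_mid (a point): Centre (half-way up) of the loose plug-in relay, 55 mm tall, standing upright on the table on its foot. Square foot 22 x 22 mm, 15 mm high (black); above it a square body 34 x 34 mm, 40 mm high (black below, grey cover above). z axis up, x and y along its sides; 90 g or so. It is square, so any quarter turn fits.
- carrier: Fixed aluminium plate 190 x 220 mm (x, y), 8 mm thick, flat on the table. Origin on its underside, 5 mm to -x of its middle. 45 mm to +x of it, a row of three black modules 70 mm apart along y, in any order: one is the empty socket, two carry fixed relays like the loose one, 72 mm high. The label channel runs along y 60 mm to -x of it (front edge).
- socket_mouth (a point): Centre of the mouth of the empty socket, in the top face (32 mm above the table) of a black module 52 x 56 mm. Square hole 24 x 24 mm, 18 mm deep, sides along this point's x and y, chamfered. Fully plugged in, the relay's body rests on the top face, its centre 12.5 mm above this point. Along y at least 31 mm is free beside the relay, along x over 80 mm.
- slot (a point): Middle of the label channel, at the level (12 mm above the table) of the holder's lower edge when fully home. x: across the channel, from lip to shelf edge; y: along it; z up. Open at the top; 7 mm wide between lip (-x side, 22 mm up from here) and shelf edge (+x side, 32 mm up), each flared outward over 8 mm more; end cheeks leave 87 mm along y.
- clip (a joint): Travel of the sprung steel clip bar on the floor of the label channel, in m: 0 = up (its top is 8 mm above point slot), 0.008 = fully pressed down. It starts to yield at 4 N and is fully down at 12 N; it pushes back up.
- holder_mid (a point): Centre (half-way up) of the wide white label holder, 70 mm tall, on edge in a rack slot. Plate 4 mm thick (x), 80 mm wide (y), 58 mm high; grip rib along the top 14 mm thick (x), 60 mm wide, 14 mm high, its middle 28 mm above this point. z up; same front and back; about 50 g; may lean a few degrees. Fully home, its centre is 35 mm above point slot.
- short_holder_mid (a point): Centre of a second, similar holder, only 50 mm wide (rib 38 mm), in the other slot of the rack: not wanted, leave it there. The two may be either way round.
- rack: Fixed plywood rack block 150 x 110 mm (x, y), 30 mm high; origin at the centre of its underside. Two slots along y, 5.5 mm wide and 22 mm deep, 35.5 mm either side of the middle in x; the holders stand in them.
- octal: Round relay (bystander), 36 mm diameter, 55 mm tall, with a round foot; origin at the underside. Leave alone.
- contactor: Contactor (bystander), block 45 x 55 mm, 54 mm tall; origin at the underside. Leave alone.
- screwdriver: Screwdriver lying on the table (bystander). Leave alone.
- tape: Roll of tape lying flat, 90 mm across, 19 mm high (bystander). Leave alone.
- bin: Small empty blue bin 110 x 100 mm, 50 mm high; origin at the underside (bystander). Leave alone.
- mug: White mug, 80 mm across, 90 mm tall; origin at the underside (bystander). Leave alone.
- relay: The loose relay itself; origin at the centre of its foot's underside.
- holder: The wide label holder itself; origin at the middle of its lower edge.

How it is judged:
By the outcome, as a careful person would: the job done as asked, in the order asked, and still so for the second after the job is handed in, while the arm keeps its last pose, push and grip.
It also fails if it takes over 51 s, if anything falls off the work surface, if the arm or the gripper's body presses on something with over 40 N, if the wrist force passes 120 N, or if a joint passes its speed limit or range.

## Robot

A 7-joint arm with a two-finger parallel gripper is mounted at the origin on the work surface. World frame = base frame: x ahead of the robot, y to its left, z up, the work surface at z = 0. Lengths are in m, angles in degrees, forces in N, time in s.
With the tool pointing down it reaches from about 0.425 to 0.875 m from the base axis. Payload 4.7 kg.
Tool frame: the origin (TCP) lies between the finger pads; the fingertips stand 8 mm ahead of it and the grasp point (between the pads) lies 11 mm behind it; z points along the fingers, y is the line along which they close (so a half turn about z gives the same grasp; the last joint's range is limited). The gripper opens to 87 mm and grips with 3 to 60 N. Pads are 19 mm wide; open, the fingers measure 117 mm over their backs; the gripper's body (75 mm by 190 mm) begins 51 mm behind the grasp point.
Start: joints at [72.485, 18.392, -4.016, 83.108, 1.295, 78.541, -3.26], TCP at [0.204, -0.617, 0.231] pointing down, gripper open.
Joint ranges: [-163.93, 163.93], [-17.29, 119.83], [-79.2, 71.16], [3.27, 140.29], [-89.18, 269.18], [5.43, 117.66], [-154.24, 154.24]. Speed limits (degrees/s): [147.25, 147.25, 180, 180, 180, 180, 180].

## Interface

Orientations are given as [roll, pitch, yaw] about the fixed x, y, z axes, in that order (R = Rz(yaw) Ry(pitch) Rx(roll)).
In Python, from cell import env, viewer gives the robot as it stands. The module is installed in compiled form; this text tells all that it offers.
- The arm moves only by the tool arm_command, never from a script. Its argument "series" is a list of rows, each a list of 2 entries, a list of its own where there are three numbers: the shift along the tool's x, y, z in mm, then the turn about the tool's z in rad. A call has exactly 5 rows; each row is the pose to reach, as a shift and turn from the pose commanded when the call began, along the tool's axes at that moment; what a row does not reach only later rows make up. A row lasts 1/10 s, in which the tool goes at most 50 mm and 8.59 degrees, less where a joint would pass 70% of its speed; a pose out of reach is approached as far as the arm can. A call with a gripper value outside its range is refused whole. "grip" is the gripper command: -1 is fully open, 1 is shut, values between are in proportion, set as the call begins (left out, the last holds). The fingers move at their own pace and stop on an object; "grip_force" is the grip in N (left out, the last holds). Time passes only in rows, so rows that repeat a pose let the fingers close, or fill a call up. It gives the time, the measured TCP pose, the force, the opening and the grip force at its end, in the units of the state.
- env.get_obs(): the state, without advancing time (a new reading comes with each control period).
- viewer.read_camera(name): name is "side" or "top" or "wrist"; returns (picture, depth): 400x640x3 uint8, blue, green, red; 400x640 float32, m along the optical axis (not along the pixel's ray), 0 where there is no reading.
- viewer.calibration(name): a dict with "K" (3x3 intrinsics, pixels), "T" (4x4, takes a point from camera to world coordinates); the wrist camera has in their place "hand_eye" (4x4, takes a point from camera to tool coordinates, whose origin is the TCP and whose axes are the flange's). Camera axes: x right, y up, looking along -z (the intrinsics and any distortion apply to the point x, -y, -z); pixel columns grow to the right and rows downward; lengths in m; the calibration is good to about 2 mm. A picture is of the moment at which its call begins: read the wrist's pose just before it. calibration takes no time and is no camera call.
- env.sign_off(): hands the job in; it is judged then, once.
The state is a dict: "time_s": time; "qpos": joint angles; "joint_velocities": joint speeds; "effort": joint torques, N m; "tool_pos": TCP position; "tool_rot": TCP orientation; "force": force on the tool from outside, world axes, zero at the start; "wrist_torque": the same for the moment, N m; "grip_width": finger opening in m; "grasp_force": force on a finger pad.
Only numpy, scipy, OpenCV 4.12 (cv2) and the standard library are available. Lean on these libraries where they do the work, as an engineer would, in place of code of your own. Each camera call takes 0.05 s, during which the arm holds its last target. There are 200 camera calls.

## Working session

There is one attempt and no reset: what is moved stays moved. The work goes in short steps, Python scripts to look and compute and a tool call to move; the robot and the scene stay as the last step left them, time stands still between calls to the robot, and variables do not carry over. Pictures are saved under pics/ and viewed, at most 10 in all, crops included, and the job is handed in when it is done.

Besides the shell and the picture viewer there is one more tool, called after "Call:" as name(argument=value, ...) on one line, values as JSON. arm_command: Moves the arm, as the interface text tells. Its arguments: {"type":"object","properties":{"series":{"type":"array"},"grip":{"type":"number"},"grip_force":{"type":"number"}},"required":["series"]}

```bash
mkdir -p pics
cat > h.py <<'E'
import numpy as np, cv2
from cell import env, viewer
from scipy.spatial.transform import Rotation as R
def tool():
    o=env.get_obs(); T=np.eye(4); T[:3,3]=o["tool_pos"]; T[:3,:3]=R.from_euler('xyz',o["tool_rot"],degrees=True).as_matrix(); return T,o
def cam(n):
    c=viewer.calibration(n)
    if n=="wrist":
        T,_=tool(); T=T@c["hand_eye"]
    else: T=c["T"]
    im,d=viewer.read_camera(n); return im,d,np.array(c["K"]),np.array(T),c
def pts(d,K,T):
    v,u=np.mgrid[:d.shape[0],:d.shape[1]]
    P=np.stack([(u-K[0,2])/K[0,0]*d,-(v-K[1,2])/K[1,1]*d,-d],-1)
    return P@T[:3,:3].T+T[:3,3]
def ray(u,v,z,K,T):
    r=T[:3,:3]@np.array([(u-K[0,2])/K[0,0],-(v-K[1,2])/K[1,1],-1]); return T[:3,3]+r*(z-T[2,3])/r[2]
def proj(p,K,T):
    q=T[:3,:3].T@(np.asarray(p)-T[:3,3]); return K[0,0]*q[0]/-q[2]+K[0,2],K[1,1]*-q[1]/-q[2]+K[1,2]
E
python3 - <<'E'
from h import *
print(env.get_obs())
for n in ["top","side","wrist"]:
    im,d,K,T,c=cam(n); print(n,{k:(np.round(v,4).tolist() if not isinstance(v,str) else v) for k,v in c.items()})
    cv2.imwrite(f"pics/{n}0.png",im); np.savez(f"{n}0.npz",im=im,d=d,K=K,T=T); print((d>0).mean())
E
```

```text
{'time_s': 0.0, 'qpos': array([72.48660639, 18.43709407, -4.01642762, 83.17532606,  1.29504277,
       78.54048392, -3.25967818]), 'joint_velocities': array([ 0.07803397, -0.03776346, -0.01100477, -0.01803564, -0.08114735,
       -0.02697244,  0.05780696]), 'effort': array([ 4.72450229e-04, -4.91272223e+01, -4.03216789e-01, -3.12531924e+01,
       -6.39332389e-02,  4.34238883e-02,  1.49043758e-04]), 'tool_pos': array([ 0.20411545, -0.61655065,  0.22948018]), 'tool_rot': array([-1.79892346e+02,  5.55385903e-03,  1.83243385e+01]), 'force': array([ 0.3897895 , -0.25876459,  0.19591049]), 'wrist_torque': array([-0.02408669,  0.01008285,  0.01906428]), 'grasp_force': 0.0, 'grip_width': 0.08671739999154743}
top {'K': [[364.9405, 0.0, 317.9328], [0.0, 364.9405, 199.0369], [0.0, 0.0, 1.0]], 'T': [[0.0167, 0.9968, -0.0788, 0.5184], [-0.9999, 0.0163, -0.0057, -0.0266], [-0.0044, 0.0788, 0.9969, 1.0468], [0.0, 0.0, 0.0, 1.0]]}
0.996
side {'K': [[463.2434, 0.0, 326.0366], [0.0, 463.2434, 193.1543], [0.0, 0.0, 1.0]], 'T': [[0.9237, 0.271, -0.2709, 0.2718], [-0.383, 0.6738, -0.6319, -0.7671], [0.0113, 0.6874, 0.7262, 0.9263], [0.0, 0.0, 0.0, 1.0]]}
0.99618359375
wrist {'K': [[309.6141, 0.0, 313.8906], [0.0, 309.6141, 197.9456], [0.0, 0.0, 1.0]], 'hand_eye': [[0.0008, 0.9637, 0.267, 0.0733], [1.0, -0.0009, 0.0, 0.0005], [0.0003, 0.267, -0.9637, -0.1535], [0.0, 0.0, 0.0, 1.0]]}
0.99610546875
```

View pics/top0.png

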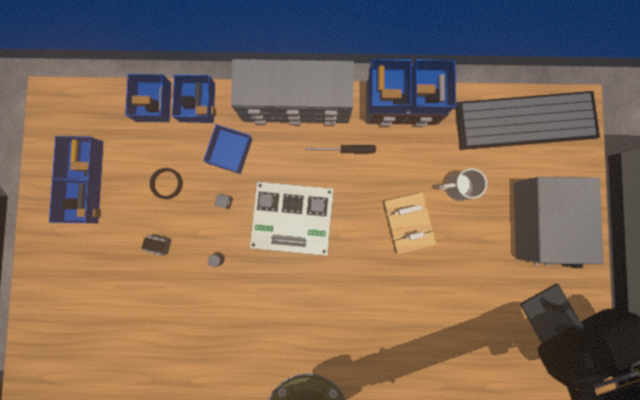

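View pics/side0.png

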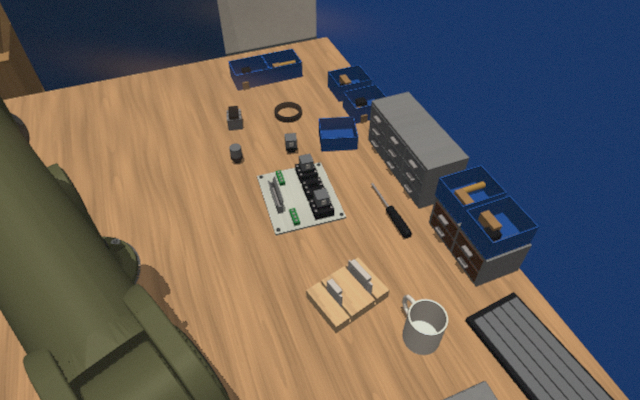

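The top view shows the relay (square) at (223,201), with the round octal at (216,260). The carrier is at (292,218) and its empty socket is the middle module at (292,203). The rack is at (410,222), with the wider holder likely the upper one at (408,210). The side view agrees.

Run:
```python
from h import *
z=np.load("top0.npz"); im,d,K,T=[z[k] for k in("im","d","K","T")]
P=pts(d,K,T)
def box(name,u0,u1,v0,v1,z0,z1):
    p=P[v0:v1,u0:u1].reshape(-1,3); m=(p[:,2]>z0)&(p[:,2]<z1); q=p[m].astype(np.float32)
    r=cv2.minAreaRect(q[:,:2]*1000); print(name,m.sum(),q.mean(0).round(4),np.median(q[:,2]).round(4),np.round(r[0],1),np.round(r[1],1),round(r[2],1))
print("table",np.median(P[300:330,200:260,2]))
box("relay",205,240,185,218,.045,.075)
box("octal",200,232,245,275,.045,.075)
box("carrier",240,345,170,265,.004,.014)
box("modules",245,340,170,225,.025,.040)
box("relL",250,285,180,220,.06,.09)
box("relR",305,335,185,225,.06,.09)
box("rack",375,445,180,260,.02,.036)
box("hA",385,430,195,222,.055,.12)
box("hB",395,440,222,250,.055,.12)
b=im[165:275,190:450]; cv2.imwrite("pics/c1.png",cv2.resize(b,None,fx=3,fy=3,interpolation=cv2.INTER_CUBIC))
# orientation from edges of carrier
m=cv2.inRange(im,(150,150,150),(255,255,255)); m[:, :240]=0;m[:,345:]=0;m[:170]=0;m[265:]=0
c=max(cv2.findContours(m,0,1)[0],key=cv2.contourArea); r=cv2.boxPoints(cv2.minAreaRect(c)); print(r.round(1).tolist()); q=np.array([ray(u,v,.008,K,T) for u,v in r]); print(q.round(4).tolist(),q.mean(0))
```

```text
table -0.0008620069227005533
relay 162 [0.5867 0.2431 0.0538] 0.054 [586.7 243.3] [35.8 33.7] 76.9
octal 128 [0.425  0.2584 0.0541] 0.0544 [425.1 258.6] [31.  31.7] 59.6
carrier 3449 [0.5377 0.0546 0.0075] 0.0074 [546.6  56.2] [299.8 264.6] 89.2
modules 706 [0.5827 0.0502 0.0315] 0.0314 [584.2  52.3] [196.   52.3] 85.6
relL 169 [0.5894 0.1209 0.0706] 0.0708 [589.5 121.2] [35.9 33.6] 84.0
relR 165 [ 0.5784 -0.018   0.0707] 0.071 [578.7 -18.3] [34.6 33.9] 84.8
rack 1899 [ 0.5356 -0.2751  0.0294] 0.0295 [ 544.1 -306.7] [150.3 176. ] 14.0
hA 127 [ 0.5697 -0.2624  0.0764] 0.0771 [ 569.9 -263.4] [13.8 77.2] 14.2
hB 89 [ 0.5015 -0.2797  0.0749] 0.0767 [ 501.7 -281.6] [13.4 50.1] 14.9
[[249.5, 247.89999389648438], [255.6999969482422, 181.10000610351562], [333.1000061035156, 188.1999969482422], [326.8999938964844, 255.0]]
[[0.4588, 0.1704, 0.008], [0.6492, 0.1587, 0.008], [0.6322, -0.0635, 0.008], [0.4424, -0.0486, 0.008]] [0.54565656 0.05423808 0.008     ]
```

View pics/c1.png

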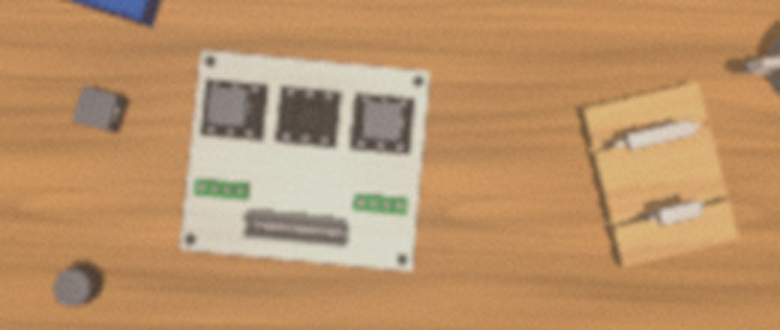

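The crop confirms that the wide holder is the upper one in the rack and the middle socket is empty. I'll move over the rack first to measure the holder close up.

Call:
arm_command(series=[[[44,-22,0],-0.149],[[88,-44,0],-0.298],[[132,-66,0],-0.447],[[175,-88,0],-0.596],[[218,-110,0],-0.745]])

```text
time_s: 0.65
tool_pos: [0.3777, -0.4424, 0.2304]
tool_rot: [-180.0, 0.0, 61.4]
force: [1.6, -0.3, 0.3]
grip_width: 0.0873
grasp_force: 0.0
```

Call:
arm_command(series=[[[47,14,0],-0.149],[[94,27,0],-0.298],[[141,41,0],-0.447],[[188,55,0],-0.596],[[235,68,0],-0.745]])

```text
time_s: 1.15
tool_pos: [0.551, -0.2701, 0.2304]
tool_rot: [-180.0, 0.0, 104.0]
force: [0.5, 0.7, -1.1]
grip_width: 0.0872
grasp_force: 0.0
```

```bash
cat >> h.py <<'E'
def go(p,yaw):
    T,o=tool(); dp=T[:3,:3].T@(np.array(p)-T[:3,3])*1000
    th=-((yaw-o["tool_rot"][2]+180)%360-180)*np.pi/180
    return dp.round(1),round(th,4)
E
python3 - <<'E'
from h import *
o=env.get_obs(); print(o["time_s"],o["tool_pos"],o["tool_rot"],o["qpos"].round(1))
im,d,K,T,c=cam("wrist"); cv2.imwrite("pics/w1.png",im); np.savez("w1.npz",im=im,d=d,K=K,T=T)
P=pts(d,K,T)
print("rack top",np.median(P[(P[...,2]>.02)&(P[...,2]<.04)][:,2]), "table",np.median(P[(abs(P[...,2])<.01)][:,2]))
m=((P[...,2]>.062)&(P[...,2]<.1)&(P[...,0]<.62)&(P[...,0]>.45)).astype(np.uint8)
for c in cv2.findContours(m,0,1)[0]:
    if cv2.contourArea(c)<300: continue
    k=cv2.drawContours(np.zeros_like(m),[c],-1,1,-1)>0; q=P[k&(m>0)].astype(np.float32); r=cv2.minAreaRect(q[:,:2]*1000)
    top=q[q[:,2]>np.median(q[:,2])-.002];r2=cv2.minAreaRect(top[:,:2]*1000)
    print(c.mean((0,1)),q.mean(0),np.median(q[:,2]),r,r2)
E
```

```text
1.15 [ 0.55104619 -0.2700792   0.23043772] [-1.79989633e+02  1.55456018e-02  1.04025493e+02] [ 47.8  16.2 -29.5  87.8   8.1  78.1  31.7]
rack top 0.02910603874009343 table -0.0007825952292789262
[264.81818182 183.21818182] [ 0.50232095 -0.2806637   0.07540786] 0.07689089 ((501.926025390625, -282.41937255859375), (14.32104778289795, 49.6651611328125), 14.23877239227295) ((502.0408935546875, -282.2326965332031), (14.000040054321289, 36.95559310913086), 14.50316047668457)
[333.34969325 182.47852761] [ 0.57016027 -0.2632911   0.076019  ] 0.07692502 ((570.9489135742188, -265.3225402832031), (13.582115173339844, 79.06940460205078), 14.725503921508789) ((571.0003662109375, -265.5442199707031), (13.58223819732666, 60.08427810668945), 14.74880313873291)
```

View pics/w1.png

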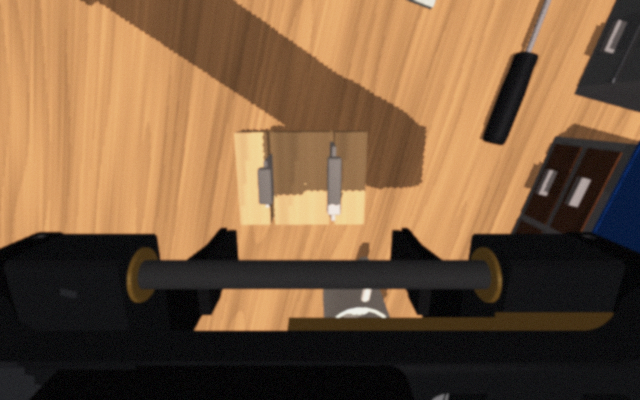

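The wrist view shows both rib tops, the wide holder at (333,182) and the short one at (265,183), and the measured sizes confirm which is which. Next, the carrier.

Call:
arm_command(series=[[[32,9,0],0.032],[[64,18,0],0.064],[[96,26,0],0.096],[[128,35,0],0.128],[[159,44,0],0.16]])

```text
time_s: 1.7
tool_pos: [0.5547, -0.1054, 0.2303]
tool_rot: [-180.0, 0.0, 94.4]
force: [0.8, -1.1, -0.4]
grip_width: 0.087
grasp_force: 0.0
```

Call:
arm_command(series=[[[41,5,0],0.041],[[82,9,0],0.082],[[123,14,0],0.123],[[164,18,0],0.163],[[164,18,0],0.163]])

```text
time_s: 2.2
tool_pos: [0.559, 0.0664, 0.2308]
tool_rot: [-180.0, -0.2, 85.7]
force: [0.3, -0.1, -0.1]
grip_width: 0.087
grasp_force: 0.0
```

Run:
```python
from h import *
o=env.get_obs(); print(o["time_s"],o["tool_pos"],o["tool_rot"],o["qpos"].round(1))
im,d,K,T,c=cam("wrist"); cv2.imwrite("pics/w2.png",im); np.savez("w2.npz",im=im,d=d,K=K,T=T)
P=pts(d,K,T); 
def rect(n,z0,z1,x0,x1,y0,y1):
    k=(P[...,2]>z0)&(P[...,2]<z1)&(P[...,0]>x0)&(P[...,0]<x1)&(P[...,1]>y0)&(P[...,1]<y1)
    q=P[k].astype(np.float32); r=cv2.minAreaRect(q[:,:2]*1000); print(n,k.sum(),np.median(q[:,2]).round(4),np.round(r[0],1),np.round(r[1],1),round(r[2],2))
rect("relL",.065,.08,.55,.64,.08,.16); rect("relR",.065,.08,.54,.62,-.06,.02)
rect("modM",.028,.036,.55,.62,.022,.082)
print("holefloor",np.median(P[(P[...,2]<.028)&(abs(P[...,0]-.584)<.008)&(abs(P[...,1]-.0515)<.008)],axis=0))
# channel features
rect("lipregion",.03,.06,.43,.53,-.01,.11)
C=np.array([.584,.0515]); a=np.radians(-4.5); ex=np.array([np.cos(a),np.sin(a)]); ey=np.array([-ex[1],ex[0]])
X=(P[...,:2]-C)@ex; Y=(P[...,:2]-C)@ey
for yy in(-.025,0,.025):
    k=(abs(Y-yy)<.002)&(X<-.07)&(X>-.15)&(P[...,2]<.2)&(P[...,2]>-.01)
    s=np.argsort(X[k]); print(yy,[(round(float(x)*1000),round(float(z)*1000)) for x,z in zip(X[k][s][::2],P[k][s][::2,2])])
print([np.round(proj((*(C+ex*x+ey*y),z),K,T)) for x,y,z in((0,0,.032),(-.105,0,.04))])
cv2.imwrite("pics/w2c.png",cv2.resize(im[60:260,200:440],None,fx=3,fy=3,interpolation=2)[:600,:720])
```

```text
2.2 [0.55904232 0.06637887 0.23083196] [-179.99063681   -0.21966009   85.7324923 ] [ 26.   11.  -39.9  94.6   7.   76.9 -19.2]
relL 1190 0.0711 [590.4 121.1] [33.1 33.8] 85.78
relR 529 0.071 [579.9 -10.3] [20.3 35.2] 89.7
modM 1672 0.0312 [585.2  51.4] [56.2 51. ] 85.67
holefloor [0.58435631 0.05171507 0.01312359]
lipregion 1222 0.0409 [480.2  59.5] [95.2 22.9] 85.75
-0.025 [(-150, -1), (-149, 0), (-148, 0), (-147, -1), (-147, 0), (-146, -2), (-145, -2), (-144, -1), (-143, -1), (-142, -1), (-142, 0), (-140, -1), (-140, -2), (-139, -1), (-138, 0), (-137, -1), (-136, -1), (-133, 7), (-132, 6), (-132, 7), (-131, 7), (-130, 5), (-129, 7), (-128, 9), (-127, 7), (-127, 7), (-126, 7), (-124, 7), (-124, 8), (-115, 41), (-114, 41), (-113, 42), (-113, 42), (-112, 43), (-112, 40), (-112, 40), (-111, 39), (-111, 40), (-110, 38), (-109, 34), (-109, 37), (-108, 34), (-108, 35), (-108, 30), (-108, 25), (-108, 26), (-108, 32), (-107, 32), (-107, 18), (-100, 43), (-100, 44), (-99, 46), (-99, 47), (-97, 18), (-97, 25), (-97, 50), (-97, 19), (-97, 26), (-97, 13), (-97, 6), (-97, 6), (-95, 52), (-95, 52
[... 1901 characters left out ...]
09, 37), (-109, 35), (-108, 36), (-108, 34), (-108, 28), (-108, 24), (-108, 18), (-108, 19), (-108, 19), (-107, 25), (-106, 19), (-106, 21), (-100, 44), (-98, 47), (-98, 47), (-97, 18), (-97, 31), (-97, 7), (-97, 26), (-97, 25), (-97, 32), (-97, 20), (-97, 27), (-97, 21), (-96, 51), (-96, 6), (-96, 7), (-95, 52), (-95, 52), (-94, 51), (-94, 8), (-94, 53), (-93, 5), (-93, 7), (-93, 8), (-92, 7), (-92, 7), (-91, 7), (-89, 6), (-89, 8), (-88, 7), (-87, 7), (-87, 8), (-86, 8), (-84, 7), (-84, 8), (-83, 8), (-82, 6), (-82, 8), (-81, 7), (-80, 7), (-79, 9), (-78, 7), (-77, 7), (-77, 9), (-76, 6), (-75, 6), (-74, 8), (-73, 7), (-72, 6), (-72, 7), (-71, 8)]
[array([336., 189.]), array([245., 190.])]
```

View pics/w2c.png

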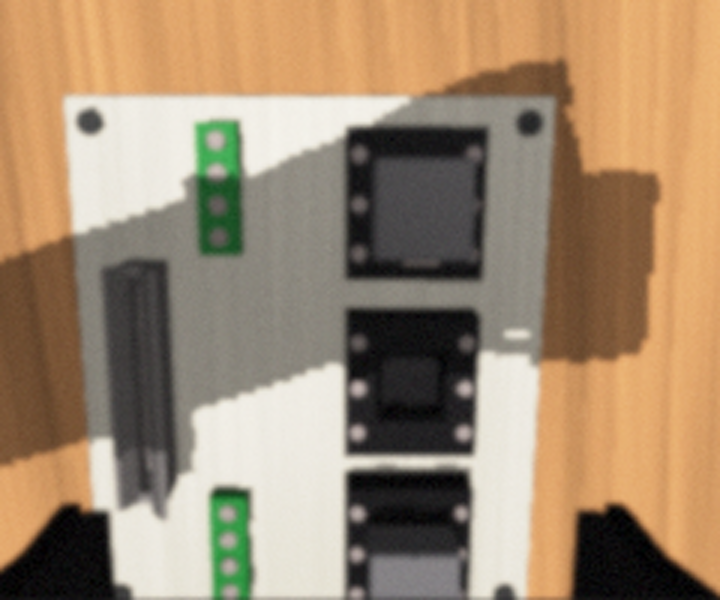

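The wrist crop shows the empty middle socket near (410,380) and the label channel from (140,265) to (150,510), with its shelf on the right. Next, the relay.

Call:
arm_command(series=[[[45,4,0],0.038],[[90,7,0],0.076],[[135,11,0],0.114],[[178,15,0],0.152],[[178,15,0],0.152]])

```text
time_s: 2.75
tool_pos: [0.5886, 0.241, 0.2299]
tool_rot: [-179.8, -0.2, 76.9]
force: [-1.1, 1.1, -0.2]
grip_width: 0.087
grasp_force: 0.0
```

```bash
cat >> h.py <<'E'
def rect(P,n,z0,z1,x0,x1,y0,y1):
    k=(P[...,2]>z0)&(P[...,2]<z1)&(P[...,0]>x0)&(P[...,0]<x1)&(P[...,1]>y0)&(P[...,1]<y1)
    q=P[k].astype(np.float32); r=cv2.minAreaRect(q[:,:2]*1000); print(n,k.sum(),np.median(q[:,2]).round(4),np.round(r[0],1),np.round(r[1],1),round(r[2],2)); return r
E
python3 - <<'E'
from h import *
im,d,K,T,c=cam("wrist"); np.savez("w3.npz",im=im,d=d,K=K,T=T)
im,d,K,T,c=cam("wrist"); o=env.get_obs(); print(o["time_s"],o["tool_pos"],o["tool_rot"],o["qpos"].round(1))
P=pts(d,K,T)
r=rect(P,"relay",.048,.062,.54,.64,.19,.29); rect(P,"relay",.02,.062,.54,.64,.19,.29)
for yaw in (r[2]-90,r[2],r[2]+90): print(yaw,go((r[0][0]/1000,r[0][1]/1000,.041-.011),yaw))
print(go((.5851,.0514,.1),85.7))
E
```

```text
2.85 [0.59000511 0.2341926  0.22971444] [-1.79941039e+02  6.26543650e-02  7.65495028e+01] [  8.4  21.5 -42.1  84.3  14.5  79.8 -47.7]
relay 954 0.0541 [587.9 243.9] [34.4 33. ] 76.28
relay 1059 0.054 [587.8 244. ] [34.5 33.5] 76.08
-13.724258422851562 (array([  9.1,  -4.1, 199.7]), np.float64(1.5756))
76.27574157714844 (array([  9.1,  -4.1, 199.7]), np.float64(0.0048))
166.27574157714844 (array([  9.1,  -4.1, 199.7]), np.float64(-1.566))
(array([-178.8,   37.9,  129.9]), np.float64(-0.1597))
```

Run:
```python
from h import *
for i in range(4):
    o=env.get_obs(); print(o["time_s"],o["tool_pos"].round(4),o["tool_rot"].round(2),o["joint_velocities"].round(2))
    im,d,K,T,c=cam("wrist")
    P=pts(d,K,T); r=rect(P,"relay",.048,.062,.54,.64,.19,.29)
print(go((r[0][0]/1000,r[0][1]/1000,.03),r[2]))
```

```text
2.85 [0.59   0.2342 0.2297] [-1.7994e+02  6.0000e-02  7.6550e+01] [ 2.35 -0.94  1.69  0.71  0.53  0.16  0.02]
relay 996 0.0541 [587.8 244. ] [34.4 33.8] 75.58
2.9 [0.5905 0.2325 0.2298] [-1.7998e+02  1.1000e-01  7.6400e+01] [ 1.69 -0.79  0.83  0.27  0.06 -0.06 -0.25]
relay 977 0.0541 [587.8 244.3] [33.6 34. ] 75.76
2.95 [0.5907 0.2317 0.23  ] [1.800e+02 1.100e-01 7.632e+01] [ 0.85 -0.43  0.13  0.05 -0.14  0.01 -0.32]
relay 975 0.0541 [587.8 243.8] [34.5 32.8] 75.59
3.0 [0.5908 0.2315 0.2301] [1.7999e+02 1.0000e-01 7.6280e+01] [ 0.48 -0.3  -0.24  0.01 -0.18  0.03 -0.17]
relay 956 0.0541 [587.9 244.5] [33.  32.9] 76.28
(array([ 12. ,  -5.9, 200.3]), np.float64(0.0001))
```

Call:
arm_command(series=[[[12,-6,40],0],[[12,-6,85],0],[[12,-6,130],0],[[12,-6,165],0],[[12,-6,185],0]])

```text
time_s: 3.55
tool_pos: [0.5858, 0.2442, 0.042]
tool_rot: [-179.8, 0.2, 76.3]
force: [0.0, 0.3, 0.3]
grip_width: 0.0871
grasp_force: 0.0
```

Call:
arm_command(series=[[[0,0,8],0],[[0,0,16],0],[[0,0,16],0],[[0,0,16],0],[[0,0,16],0]])

```text
time_s: 4.05
tool_pos: [0.588, 0.2478, 0.0309]
tool_rot: [179.9, -0.1, 76.5]
force: [-0.7, 0.2, 0.4]
grip_width: 0.0871
grasp_force: 0.0
```

Call:
arm_command(series=[[[0,0,0],0],[[0,0,0],0],[[0,0,0],0],[[0,0,0],0],[[0,0,0],0]], grip=1, grip_force=25)

```text
time_s: 4.55
tool_pos: [0.587, 0.2475, 0.0295]
tool_rot: [-180.0, 0.0, 76.5]
force: [0.1, -0.6, -0.7]
grip_width: 0.0551
grasp_force: 0.0
```

Call:
arm_command(series=[[[-3.3,0.5,0],0],[[-3.3,0.5,0],0],[[-3.3,0.5,0],0],[[-3.3,0.5,0],0],[[-3.3,0.5,0],0]])

```text
time_s: 5.05
tool_pos: [0.5867, 0.244, 0.0294]
tool_rot: [-180.0, 0.0, 76.5]
force: [0.3, -0.3, -1.2]
grip_width: 0.034
grasp_force: 25.0
```

Call:
arm_command(series=[[[-3.3,0.5,-20],0],[[-3.3,0.5,-55],0],[[-3.3,0.5,-80],0],[[-3.3,0.5,-80],0],[[-3.3,0.5,-80],0]])

```text
time_s: 5.55
tool_pos: [0.5865, 0.2408, 0.1096]
tool_rot: [180.0, 0.0, 76.5]
force: [-0.0, -0.0, -1.8]
grip_width: 0.0338
grasp_force: 25.0
```

Run:
```python
from h import *
for i in range(2): im,d,K,T,c=cam("wrist")
o=env.get_obs(); print(o["time_s"],o["tool_pos"].round(4),o["tool_rot"].round(2),o["joint_velocities"].round(1),o["grip_width"],o["grasp_force"],o["force"].round(1))
cv2.imwrite("pics/w4.png",im)
t,_=tool(); P=pts(d,K,T); Q=(P-t[:3,3])@t[:3,:3]   # tool frame
k=(abs(Q[...,0])<.03)&(abs(Q[...,1])<.03)&(Q[...,2]>-.06)&(Q[...,2]<0.0)
b=im.astype(int).sum(2); print(k.sum())
for lo in np.arange(-.06,0.03,.006):
    kk=(abs(Q[...,0])<.035)&(abs(Q[...,1])<.0165)&(Q[...,2]>lo)&(Q[...,2]<lo+.006)
    if kk.sum()>10: q=Q[kk]; print(round(lo,3),kk.sum(),(q.min(0)*1000).round(1),(q.max(0)*1000).round(1))
```

```text
5.65 [0.5855 0.2403 0.1079] [-1.7988e+02  1.0000e-01  7.6480e+01] [-0.   0.5  0.1  0.3 -0.   0.1  0.1] 0.03374544886886613 24.999827007413842 [-0.8 -0.5 -1.1]
6197
-0.042 50 [ -9.2 -16.5 -41.9] [  1.4 -16.  -36. ]
-0.036 29 [ -9.4 -16.5 -35.8] [ -2.  -16.1 -30.3]
-0.03 2453 [-16.1 -16.4 -29.1] [ 17.9  16.5 -24. ]
-0.024 435 [-16.5 -16.5 -24. ] [ 18.2  16.3 -18. ]
-0.018 307 [ 16.  -16.2 -18. ] [ 17.9  16.5 -12. ]
-0.012 286 [ 15.4 -16.4 -12. ] [17.9 16.3 -6. ]
-0.006 247 [ 15.5 -16.4  -6. ] [18.1 16.5 -0. ]
-0.0 234 [ 16.  -16.2   0. ] [18.  16.3  6. ]
0.006 207 [ 16.6 -16.4   6. ] [17.9 16.3 12. ]
0.012 97 [ 16.9 -16.3  12. ] [18.  16.3 15.3]
```

View pics/w4.png

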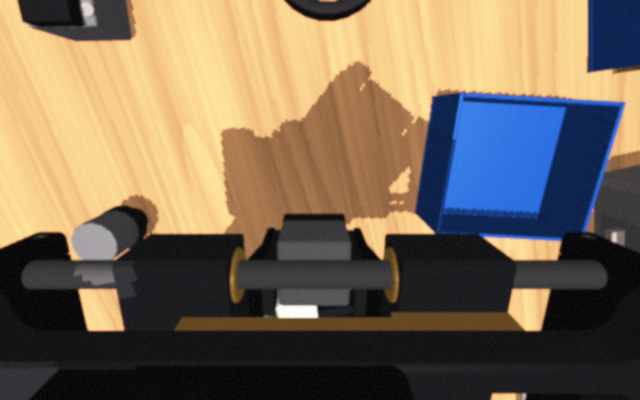

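The picture shows the relay held squarely between the fingers at (315,255). The octal at (90,240) and the bin are untouched. I'll hover over the socket and measure both the relay and the socket with the wrist camera.

Call:
arm_command(series=[[[-20,5,-50],-0.03],[[-65,16,-92],-0.07],[[-110,26,-92],-0.11],[[-150,36,-92],-0.14],[[-184,44,-92],-0.161]])

```text
time_s: 6.15
tool_pos: [0.5859, 0.047, 0.2005]
tool_rot: [-179.9, 0.1, 85.6]
force: [0.2, 0.2, -0.5]
grip_width: 0.0336
grasp_force: 25.0
```

Call:
arm_command(series=[[[0,0,0],0],[[0,0,0],0],[[0,0,0],0],[[0,0,0],0],[[0,0,0],0]])

```text
time_s: 6.65
tool_pos: [0.586, 0.0533, 0.2013]
tool_rot: [-180.0, -0.0, 85.9]
force: [1.5, -0.1, -1.1]
grip_width: 0.0337
grasp_force: 25.0
```

```bash
cat > m.py <<'E'
from h import *
im,d,K,T,c=cam("wrist"); t,o=tool()
print(o["time_s"],o["tool_pos"].round(4),o["tool_rot"].round(2),o["joint_velocities"].round(1),o["grip_width"],o["force"].round(1))
P=pts(d,K,T); Q=(P-t[:3,3])@t[:3,:3]
k=(abs(Q[...,0])<.025)&(abs(Q[...,1])<.025)&(Q[...,2]>-.03)&(Q[...,2]<-.021); q=Q[k].astype(np.float32)*1000
print("relay top",k.sum(),cv2.minAreaRect(q[:,:2]),"pct",np.percentile(q,[1,99],axis=0).round(1).tolist())
k=(abs(Q[...,1])<.016)&(abs(Q[...,0]-.018)<.004)&(Q[...,2]>-.02)&(Q[...,2]<.014); q=Q[k]*1000; print("face x",np.median(q[:,0]),"slope/mm",np.polyfit(q[:,1],q[:,0],1))
m=rect(P,"modM",.028,.036,.55,.62,.022,.082); l=rect(P,"relL",.065,.08,.55,.64,.08,.16)
for z in(.0312,):
  s=np.array([*(np.array(m[0])/1000),z]); print("mod in tool",((s-t[:3,3])@t[:3,:3]*1000).round(1),"yaw",m[2]-o["tool_rot"][2])
k=(P[...,2]<.022)&(abs(P[...,0]-.585)<.02)&(abs(P[...,1]-.0514)<.02)&(P[...,2]>.005); q=P[k].astype(np.float32)
if k.sum()>20: r=cv2.minAreaRect(q[:,:2]*1000); print("hole",k.sum(),r)
np.savez("m.npz",im=im,d=d,K=K,T=T)
E
python3 m.py; python3 m.py
```

```text
6.7 [0.5861 0.053  0.2014] [-1.7999e+02 -2.0000e-02  8.5830e+01] [ 0.3 -0.1  0.3 -0.1  0.2  0.1  0.1] 0.033649699234233124 [ 0.3 -0.2 -1.4]
6.75 [0.5861 0.0527 0.2014] [-1.7999e+02 -1.0000e-02  8.5800e+01] [ 0.4 -0.1  0.2 -0.1 -0.  -0.   0. ] 0.033975815449090625 [ 0.3  0.9 -0.4]Traceback (most recent call last):
  File "m.py", line 6, in <module>
    print("relay top",k.sum(),cv2.minAreaRect(q[:,:2]),"pct",np.percentile(q,[1,99],axis=0).round(1).tolist())
                              ~~~~~~~~~~~~~~~^^^^^^^^^
cv2.error: OpenCV(4.12.0) /io/opencv/modules/imgproc/src/convhull.cpp:143: error: (-215:Assertion failed) total >= 0 && (depth == CV_32F || depth == CV_32S) in function 'convexHull'

Traceback (most recent call last):
  File "m.py", line 6, in <module>
    print("relay top",k.sum(),cv2.minAreaRect(q[:,:2]),"pct",np.percentile(q,[1,99],axis=0).round(1).tolist())
                              ~~~~~~~~~~~~~~~^^^^^^^^^
cv2.error: OpenCV(4.12.0) /io/opencv/modules/imgproc/src/convhull.cpp:143: error: (-215:Assertion failed) total >= 0 && (depth == CV_32F || depth == CV_32S) in function 'convexHull'
```

```bash
sed -i 's/^from h import \*/from h import */; s/q=Q\[k\].astype(np.float32)\*1000/q=(Q[k]*1000).astype(np.float32)/; s/cv2.minAreaRect(q\[:,:2\])/cv2.minAreaRect(np.ascontiguousarray(q[:,:2]))/' m.py; python3 m.py; python3 m.py
```

```text
6.8 [0.5862 0.0524 0.2015] [-1.7999e+02 -1.0000e-02  8.5770e+01] [ 0.3 -0.2  0.1 -0.  -0.1 -0.1  0. ] 0.033414998884094285 [-0.1 -0.2 -0.5]
relay top 3003 ((1.083465576171875, -0.009136199951171875), (49.903076171875, 34.08501052856445), 89.95744323730469) pct [[-15.4, -23.1, -28.4], [17.6, 23.2, -21.5]]
face x 17.35678284958637 slope/mm [2.19165091e-03 1.73474311e+01]
modM 2006 0.0312 [584.8  51.7] [55.4 52.1] 85.77
relL 1502 0.0712 [590.3 121.3] [33.8 33.5] 85.8
mod in tool [ -0.8  -1.2 170.3] yaw -0.003784886671112986
hole 436 ((584.7650756835938, 49.44670867919922), (21.259746551513672, 23.859909057617188), 85.5759506225586)
6.85 [0.5862 0.0522 0.2015] [-180.      0.     85.75] [ 0.3 -0.   0.1  0.  -0.   0.   0. ] 0.03380387531656103 [ 0.9  0.4 -0.7]
relay top 3016 ((0.8784103393554688, -0.049510955810546875), (34.321529388427734, 49.89563751220703), 0.07146758586168289) pct [[-15.5, -23.5, -28.0], [17.5, 23.5, -21.3]]
face x 17.313181910827176 slope/mm [2.00883281e-03 1.73030540e+01]
modM 2018 0.0312 [584.8  51.7] [56.  52.1] 85.67
relL 1473 0.0712 [590.2 121.4] [33.1 33.6] 86.57
mod in tool [ -0.6  -1.3 170.3] yaw -0.08582302930598473
hole 436 ((584.7565307617188, 49.46260452270508), (20.55577850341797, 23.80904197692871), 85.67341613769531)
```

Call:
arm_command(series=[[[-1,-1.2,35],0],[[-1,-1.2,75],0],[[-1,-1.2,110],0],[[-1,-1.2,130],0],[[-1,-1.2,132],0]])

```text
time_s: 7.35
tool_pos: [0.5825, 0.0504, 0.0664]
tool_rot: [-179.7, 0.0, 85.7]
force: [0.1, -0.3, -1.1]
grip_width: 0.0335
grasp_force: 25.0
```

Call:
arm_command(series=[[[0,0,0],0],[[0,0,0],0],[[0,0,0],0],[[0,0,0],0],[[0,0,0],0]])

```text
time_s: 7.85
tool_pos: [0.5854, 0.0507, 0.0703]
tool_rot: [179.9, 0.0, 85.7]
force: [-0.4, 0.4, -1.0]
grip_width: 0.0337
grasp_force: 25.0
```

Run:
```python
from h import *
for i in range(4):
    o=env.get_obs(); print(o["time_s"],o["tool_pos"].round(4),o["tool_rot"].round(2),o["force"].round(1),go((.5847,.0512,.0464),85.75)); viewer.read_camera("wrist")
```

```text
7.85 [0.5854 0.0507 0.0703] [1.7992e+02 1.0000e-02 8.5700e+01] [-0.4  0.4 -1. ] (array([ 0.5, -0.8, 23.9]), np.float64(-0.0009))
7.9 [0.5852 0.0506 0.0701] [1.7995e+02 1.0000e-02 8.5690e+01] [-0.6  0.1 -1.9] (array([ 0.5, -0.6, 23.6]), np.float64(-0.001))
7.95 [0.5851 0.0507 0.0699] [1.7997e+02 1.0000e-02 8.5700e+01] [-1.  -0.3 -1.3] (array([ 0.5, -0.5, 23.5]), np.float64(-0.0009))
8.0 [0.585  0.0507 0.0697] [1.7998e+02 1.0000e-02 8.5700e+01] [-0.2 -0.7 -0.1] (array([ 0.5, -0.4, 23.3]), np.float64(-0.0008))
```

Call:
arm_command(series=[[[0.5,-0.3,3],0],[[0.5,-0.3,6],0],[[0.5,-0.3,9],0],[[0.5,-0.3,12],0],[[0.5,-0.3,15],0]])

```text
time_s: 8.55
tool_pos: [0.5846, 0.0512, 0.0541]
tool_rot: [-180.0, 0.0, 85.7]
force: [-1.5, 1.1, -0.5]
grip_width: 0.034
grasp_force: 25.0
```

Call:
arm_command(series=[[[0,0,2],0],[[0,0,4],0],[[0,0,6],0],[[0,0,8],0],[[0,0,8],0]])

```text
time_s: 9.05
tool_pos: [0.5848, 0.0513, 0.0465]
tool_rot: [180.0, 0.0, 85.7]
force: [-0.4, -0.7, -1.4]
grip_width: 0.0338
grasp_force: 25.0
```

Call:
arm_command(series=[[[0,0,1],0],[[0,0,2],0],[[0,0,2],0],[[0,0,2],0],[[0,0,2],0]])

```text
time_s: 9.55
tool_pos: [0.5848, 0.0513, 0.0463]
tool_rot: [180.0, 0.1, 85.7]
force: [-3.6, -0.6, 10.4]
grip_width: 0.0337
grasp_force: 25.0
```

Call:
arm_command(series=[[[0,0,-1.5],0],[[0,0,-1.5],0],[[0,0,-1.5],0],[[0,0,-1.5],0],[[0,0,-1.5],0]], grip=0.3)

```text
time_s: 10.05
tool_pos: [0.585, 0.0513, 0.0464]
tool_rot: [180.0, 0.0, 85.7]
force: [-0.9, -0.9, 5.2]
grip_width: 0.0336
grasp_force: 25.0
```

Call:
arm_command(series=[[[0,0,-10],0],[[0,0,-40],0],[[0,0,-85],0],[[0,0,-130],0],[[0,0,-155],0]])

```text
time_s: 10.55
tool_pos: [0.5857, 0.0519, 0.205]
tool_rot: [179.8, -0.0, 85.7]
force: [0.7, -0.5, -1.0]
grip_width: 0.0341
grasp_force: 25.0
```

Run:
```python
from h import *
im,d,K,T,c=cam("wrist"); o=env.get_obs(); print(o["time_s"],o["tool_pos"].round(4),o["tool_rot"].round(2),o["grip_width"])
P=pts(d,K,T)
rect(P,"relL",.065,.085,.55,.64,.09,.15);rect(P,"relM",.065,.085,.55,.62,.02,.082)
k=(P[...,2]>.065)&(P[...,2]<.085)&(abs(P[...,0]-.585)<.012)&(abs(P[...,1]-.0514)<.012); q=P[k]; print(np.c_[q[:,:2]-q[:,:2].mean(0),np.ones(len(q))].shape, np.linalg.lstsq(np.c_[q[:,:2]-q[:,:2].mean(0),np.ones(len(q))],q[:,2],rcond=None)[0])
rect(P,"chan",.03,.06,.43,.53,-.01,.11)
a=np.radians(14.75)
print(go((.571,-.2655,.23),104.75))
```

```text
10.6 [0.5875 0.0521 0.2083] [ 1.7948e+02 -4.0000e-02  8.5720e+01] 0.0339156208200566
relL 1445 0.0712 [590.2 120.8] [33.3 34.1] 85.79
relM 0 nan [0. 0.] [0. 0.] 0.0
(0, 3) [0. 0. 0.]
chan 1634 0.0397 [480.1  59.3] [95.5 22.8] 85.71
(array([-317.9,    7.5,  -21.8]), np.float64(-0.3322))
  return _methods._mean(a, axis=axis, dtype=dtype,
  ret = ret.dtype.type(ret / rcount)
<stdin>:5: RuntimeWarning: Mean of empty slice.
  ret = um.true_divide(
```

Mistake on my side: grip 0.3 means a 30 mm opening, so the fingers kept the relay and lifted it back out. It's still held squarely, so I'll plug it in again.

Call:
arm_command(series=[[[0,0,35],0],[[0,0,75],0],[[0,0,110],0],[[0,0,129],0],[[0,0,131],0]])

```text
time_s: 11.1
tool_pos: [0.5817, 0.0508, 0.0666]
tool_rot: [-179.6, 0.0, 85.7]
force: [-0.1, -0.5, -0.8]
grip_width: 0.034
grasp_force: 25.0
```

Call:
arm_command(series=[[[0,0,0],0],[[0,0,0],0],[[0,0,0],0],[[0,0,0],0],[[0,0,0],0]])

```text
time_s: 11.6
tool_pos: [0.5851, 0.0512, 0.0708]
tool_rot: [179.9, 0.0, 85.7]
force: [0.6, -0.2, -0.1]
grip_width: 0.0337
grasp_force: 25.0
```

Run:
```python
from h import *
for i in range(2): im,d,K,T,c=cam("wrist")
t,o=tool(); print(o["time_s"],o["tool_pos"].round(4),o["tool_rot"].round(2),o["force"].round(1),go((.5848,.0512,.0464),85.75))
P=pts(d,K,T); Q=(P-t[:3,3])@t[:3,:3]
k=(abs(Q[...,1])<.016)&(abs(Q[...,0]-.018)<.004)&(Q[...,2]>-.02)&(Q[...,2]<.014); q=Q[k]*1000; print("face x",np.median(q[:,0]))
k=(abs(Q[...,1])<.01)&(abs(Q[...,0])<.01)&(Q[...,2]>-.035)&(Q[...,2]<-.015); q=Q[k]*1000; print("top",np.median(q[:,2]))
```

```text
11.7 [0.5849 0.0512 0.0704] [1.7997e+02 1.0000e-02 8.5700e+01] [ 0.2  0.2 -0.3] (array([-0. , -0.1, 24. ]), np.float64(-0.0009))
face x 17.02575212152495
top -24.998620591199124
```

Call:
arm_command(series=[[[0,0,3],0],[[0,0,6],0],[[0,0,9],0],[[0,0,12],0],[[0,0,15],0]])

```text
time_s: 12.2
tool_pos: [0.5846, 0.0512, 0.0546]
tool_rot: [-180.0, 0.0, 85.7]
force: [-0.3, 0.4, -1.2]
grip_width: 0.0338
grasp_force: 25.0
```

Call:
arm_command(series=[[[0,0,3],0],[[0,0,6],0],[[0,0,9],0],[[0,0,11.5],0],[[0,0,11.5],0]])

```text
time_s: 12.7
tool_pos: [0.5848, 0.0513, 0.0463]
tool_rot: [-180.0, 0.1, 85.7]
force: [-7.7, -1.7, 17.2]
grip_width: 0.0337
grasp_force: 25.0
```

Call:
arm_command(series=[[[0,0,0],0],[[0,0,0],0],[[0,0,0],0],[[0,0,-1],0],[[0,0,-1],0]])

```text
time_s: 13.2
tool_pos: [0.5848, 0.0512, 0.0463]
tool_rot: [180.0, 0.1, 85.7]
force: [-4.3, -0.1, 10.1]
grip_width: 0.0338
grasp_force: 25.0
```

Call:
arm_command(series=[[[0,0,-0.5],0],[[0,0,-0.5],0],[[0,0,-0.5],0],[[0,0,-0.5],0],[[0,0,-0.5],0]], grip=-0.4)

```text
time_s: 13.7
tool_pos: [0.5846, 0.0512, 0.0448]
tool_rot: [-180.0, 0.0, 85.7]
force: [-0.4, -0.2, -0.1]
grip_width: 0.0594
grasp_force: 0.0
```

Call:
arm_command(series=[[[0,0,-20],0],[[0,0,-65],0],[[0,0,-110],0],[[0,0,-150],0],[[0,0,-155],0]])

```text
time_s: 14.2
tool_pos: [0.5877, 0.0521, 0.2059]
tool_rot: [179.5, -0.0, 85.7]
force: [0.3, 0.5, -0.0]
grip_width: 0.0612
grasp_force: 0.0
```

Run:
```python
from h import *
for i in range(2): im,d,K,T,c=cam("wrist")
o=env.get_obs(); print(o["time_s"],o["tool_pos"].round(4),o["tool_rot"].round(2),o["grip_width"])
P=pts(d,K,T)
rect(P,"relL",.065,.085,.55,.64,.09,.15);rect(P,"relM",.065,.085,.55,.62,.02,.082);rect(P,"relR",.065,.085,.55,.62,-.06,.02)
rect(P,"chan",.03,.06,.43,.53,-.01,.11)
print(go((.571,-.2655,.2),104.75))
cv2.imwrite("pics/w5.png",im)
```

```text
14.3 [0.5855 0.0514 0.2014] [1.7983e+02 1.0000e-02 8.5700e+01] 0.06096660078756457
relL 1469 0.0711 [590.4 121.1] [34.  33.8] 85.15
relM 1265 0.0711 [584.9  51.7] [34.5 34. ] 85.35
relR 635 0.071 [580.1 -10. ] [18.7 33.7] 85.58
chan 1657 0.0396 [480.   59.4] [95.2 22.9] 85.66
(array([-317.1,    9.3,    1.5]), np.float64(-0.3325))
```

The relay is seated: its top is at the same height as the fixed relays and it is in line with them. Next, the holder.

Call:
arm_command(series=[[[-25,1,0],-0.025],[[-60,2,0],-0.06],[[-95,3,0],-0.1],[[-130,4,0],-0.135],[[-159,5,0],-0.166]])

```text
time_s: 14.8
tool_pos: [0.5761, -0.1101, 0.1974]
tool_rot: [-179.8, -0.0, 95.2]
force: [0.4, -0.9, -0.6]
grip_width: 0.0613
grasp_force: 0.0
```

Call:
arm_command(series=[[[-40,-5,5],-0.04],[[-80,-11,10],-0.085],[[-120,-16,15],-0.13],[[-150,-21,20],-0.16],[[-157,-22,20],-0.166]])

```text
time_s: 15.3
tool_pos: [0.5668, -0.2712, 0.176]
tool_rot: [-179.7, -0.1, 104.4]
force: [0.7, -0.2, -1.1]
grip_width: 0.0611
grasp_force: 0.0
```

Call:
arm_command(series=[[[0,0,0],0],[[0,0,0],0],[[0,0,0],0],[[0,0,0],0],[[0,0,0],0]])

```text
time_s: 15.8
tool_pos: [0.5705, -0.2649, 0.1804]
tool_rot: [180.0, 0.0, 104.8]
force: [-0.2, 0.5, 0.6]
grip_width: 0.0611
grasp_force: 0.0
```

```bash
cat > n.py <<'E'
from h import *
for i in range(2): im,d,K,T,c=cam("wrist")
t,o=tool(); print(o["time_s"],o["tool_pos"].round(4),o["tool_rot"].round(2),o["grip_width"],o["joint_velocities"].round(1))
P=pts(d,K,T)
r=rect(P,"rib",.072,.085,.54,.62,-.33,-.21); rect(P,"all",.04,.085,.54,.62,-.33,-.21); s=rect(P,"short",.072,.085,.46,.54,-.33,-.21)
a=np.radians(14.75); ex=np.array([np.cos(a),np.sin(a)]); ey=np.array([-ex[1],ex[0]]); c0=np.array(r[0])/1000
X=(P[...,:2]-c0)@ex; Y=(P[...,:2]-c0)@ey
k=(abs(Y)<.028)&(abs(X)<.0045)&(P[...,2]>.07)&(P[...,2]<.085); print("lean deg",np.degrees(np.arctan(np.polyfit(X[k],P[k][:,2],1)[0])),"tiltY",np.degrees(np.arctan(np.polyfit(Y[k],P[k][:,2],1)[0])))
k=(abs(Y)>.031)&(abs(Y)<.04)&(abs(X)<.012)&(P[...,2]>.036)&(P[...,2]<.068); print("plate top",k.sum(),(np.median(X[k])*1000).round(1),np.median(P[k][:,2]),sorted((Y[k]*1000).round())[::15])
k=(abs(Y)<.04)&(abs(X)<.02)&(P[...,2]>.03)&(P[...,2]<.06); print((np.percentile(X[k],[5,50,95])*1000) if k.sum() else 0)
print(go((*c0,.065),90+r[2]))
cv2.imwrite("pics/n.png",im)
E
python3 n.py
```

```text
15.9 [ 0.5703 -0.2655  0.1803] [1.7999e+02 3.0000e-02 1.0477e+02] 0.060766243476543344 [ 0.2  0.1  0.2 -0.1  0.   0.1  0.1]
rib 1091 0.0771 [ 570.9 -265.1] [14.  59.1] 14.43
all 1199 0.077 [ 570.9 -265.3] [14.  79.2] 14.43
short 709 0.0771 [ 502.  -282.3] [14.7 37.1] 14.86
lean deg -1.0531579822025106 tiltY -0.1648703475262658
plate top 82 -0.1 0.06496432848085693 [np.float64(-40.0), np.float64(-37.0), np.float64(32.0), np.float64(35.0), np.float64(38.0), np.float64(39.0)]
[-18.34437566  -0.99172057  18.81211011]
(array([  0.3,   0.6, 115.3]), np.float64(0.0059))
```

Call:
arm_command(series=[[[0.3,0.6,35],0.005],[[0.3,0.6,70],0.005],[[0.3,0.6,98],0.005],[[0.3,0.6,114],0.005],[[0.3,0.6,118],0.005]])

```text
time_s: 16.4
tool_pos: [0.5695, -0.2651, 0.0601]
tool_rot: [-179.9, -0.1, 104.4]
force: [0.0, 0.2, -0.3]
grip_width: 0.0612
grasp_force: 0.0
```

Call:
arm_command(series=[[[0,0,0],0],[[0,0,0],0],[[0,0,0],0],[[0,0,0],0],[[0,0,0],0]])

```text
time_s: 16.9
tool_pos: [0.571, -0.2658, 0.0628]
tool_rot: [180.0, 0.1, 104.4]
force: [0.0, 0.9, -0.2]
grip_width: 0.0611
grasp_force: 0.0
```

Call:
arm_command(series=[[[0,0,0],0],[[0,0,0],0],[[0,0,0],0],[[0,0,0],0],[[0,0,0],0]], grip=1, grip_force=40)

```text
time_s: 17.4
tool_pos: [0.5706, -0.2656, 0.062]
tool_rot: [-180.0, 0.0, 104.4]
force: [1.1, -0.1, -1.1]
grip_width: 0.0289
grasp_force: 0.0
```

Call:
arm_command(series=[[[0,0,0],0],[[0,0,0],0],[[0,0,0],0],[[0,0,0],0],[[0,0,0],0]])

```text
time_s: 17.9
tool_pos: [0.5706, -0.2656, 0.062]
tool_rot: [-180.0, 0.0, 104.4]
force: [-0.2, 0.1, 0.0]
grip_width: 0.0135
grasp_force: 40.0
```

Call:
arm_command(series=[[[0,0,-12],0],[[0,0,-35],0],[[0,0,-75],0],[[0,0,-115],0],[[0,0,-130],0]])

```text
time_s: 18.4
tool_pos: [0.5727, -0.266, 0.1977]
tool_rot: [179.7, 0.3, 104.5]
force: [0.6, 0.3, -0.4]
grip_width: 0.0135
grasp_force: 40.0
```

Call:
arm_command(series=[[[25,0,0],0.03],[[60,-1,0],0.06],[[100,-2,0],0.1],[[140,-3,0],0.135],[[169,-3,0],0.163]])

```text
time_s: 18.9
tool_pos: [0.5244, -0.0997, 0.1921]
tool_rot: [-180.0, -0.0, 95.2]
force: [0.6, 0.4, -0.2]
grip_width: 0.0139
grasp_force: 40.0
```

Call:
arm_command(series=[[[40,-8,0],0.04],[[80,-15,0],0.08],[[120,-23,0],0.12],[[150,-28,0],0.15],[[166,-31,0],0.163]])

```text
time_s: 19.4
tool_pos: [0.4786, 0.0632, 0.1922]
tool_rot: [-180.0, 0.0, 86.0]
force: [-0.4, 0.1, -0.2]
grip_width: 0.0135
grasp_force: 40.0
```

Call:
arm_command(series=[[[0,0,0],0],[[0,0,0],0],[[0,0,0],0],[[0,0,0],0],[[0,0,0],0]])

```text
time_s: 19.9
tool_pos: [0.4801, 0.0589, 0.1919]
tool_rot: [-180.0, -0.0, 85.7]
force: [0.4, 0.5, -0.5]
grip_width: 0.0138
grasp_force: 40.0
```

```bash
cat > s.py <<'E'
from h import *
for i in range(2): im,d,K,T,c=cam("wrist")
t,o=tool(); print(o["time_s"],o["tool_pos"].round(4),o["tool_rot"].round(2),o["grip_width"],o["force"].round(1),o["joint_velocities"].round(1))
P=pts(d,K,T); Q=(P-t[:3,3])@t[:3,:3]*1000
k=(abs(Q[...,1])<25)&(abs(Q[...,0])<55)&(Q[...,2]>-40)&(Q[...,2]<65)
for lo in range(-40,65,7):
    kk=k&(Q[...,2]>=lo)&(Q[...,2]<lo+7)
    if kk.sum()>15: print(lo,kk.sum(),np.percentile(Q[kk],[2,98],axis=0).round(1)[:,:2].tolist())
rect(P,"chan",.03,.06,.43,.53,-.01,.11)
print(go((.4801,.0593,.066),85.7)); cv2.imwrite("pics/s.png",im); np.savez("s.npz",im=im,d=d,K=K,T=T,t=t)
E
python3 s.py
```

```text
20.0 [0.48   0.0594 0.1919] [-1.7998e+02 -1.0000e-02  8.5710e+01] 0.013365231334505494 [-0.8  0.4  0.1] [-0.2 -0.2 -0.2 -0.1  0.1  0.  -0.1]
-40 164 [[-10.0, -11.0], [1.6, 11.8]]
-33 139 [[9.0, -15.0], [11.3, 15.5]]
-26 261 [[8.7, -15.7], [11.2, 16.5]]
-19 2566 [[-28.3, -11.8], [29.0, 12.6]]
-12 307 [[8.9, -14.8], [29.7, 15.4]]
-5 358 [[8.9, -14.3], [39.5, 15.3]]
2 147 [[8.9, -14.9], [39.5, 15.3]]
9 22 [[22.5, -8.4], [39.8, 2.2]]
chan 988 0.0422 [481.7  75.2] [63.7 21.7] 85.23
(array([-1.000e-01,  1.000e-01,  1.259e+02]), np.float64(0.0001))
```

View pics/s.png

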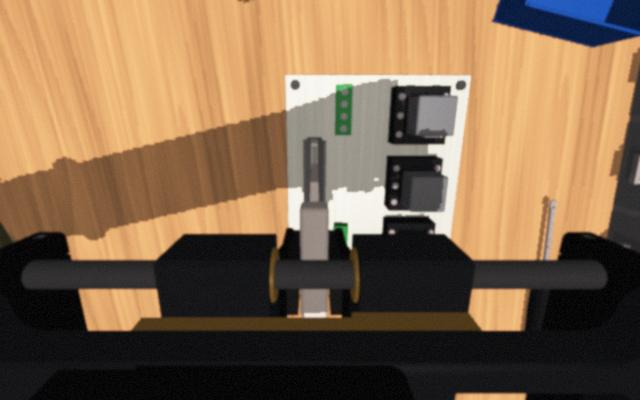

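The holder is held upright and centred (rib at (315,220)), in line with the channel at (315,160). The relay sits in the middle socket at (425,190).

Call:
arm_command(series=[[[0,0,20],0],[[0,0,45],0],[[0,0,65],0],[[0,0,76],0],[[0,0,80],0]])

```text
time_s: 20.5
tool_pos: [0.4793, 0.0598, 0.111]
tool_rot: [-179.9, -0.0, 85.8]
force: [1.2, -0.5, -0.7]
grip_width: 0.0134
grasp_force: 40.0
```

Call:
arm_command(series=[[[0,0,0],0],[[0,0,0],0],[[0,0,0],0],[[0,0,0],0],[[0,0,0],0]])

```text
time_s: 21.0
tool_pos: [0.4803, 0.0599, 0.1125]
tool_rot: [180.0, 0.0, 85.8]
force: [-0.0, 0.6, -0.4]
grip_width: 0.0135
grasp_force: 40.0
```

```bash
python3 s.py
python3 - <<'E'
import numpy as np
z=np.load("s.npz"); from h import *
P=pts(z["d"],z["K"],z["T"]); t=z["t"]; Q=(P-t[:3,3])@t[:3,:3]*1000
k=(Q[...,0]>12)&(Q[...,0]<28)&(abs(Q[...,1])<9)&(Q[...,2]>-25)&(Q[...,2]<-12); print("rib y",np.percentile(Q[k][:,1],[2,50,98]))
k=(Q[...,0]>31)&(Q[...,0]<41)&(abs(Q[...,1])<9)&(Q[...,2]>-8)&(Q[...,2]<40); print("plate y",np.percentile(Q[k][:,1],[2,50,98]))
E
```

```text
21.1 [0.4801 0.0599 0.1122] [1.7998e+02 1.0000e-02 8.5760e+01] 0.013577306773395173 [0.6 0.3 0.2] [ 0.1  0.  -0.   0.1  0.1 -0.   0. ]
-40 135 [[-9.7, -10.8], [1.5, 12.0]]
-33 138 [[9.1, -14.9], [11.4, 15.6]]
-26 268 [[8.8, -15.8], [11.4, 16.6]]
-19 2573 [[-28.2, -11.8], [29.2, 12.5]]
-12 293 [[9.0, -14.7], [29.8, 15.5]]
-5 356 [[9.1, -14.5], [39.7, 15.4]]
2 146 [[8.9, -14.7], [39.8, 15.5]]
9 23 [[10.3, -8.8], [39.7, 8.6]]
58 404 [[-4.8, 6.3], [46.4, 11.3]]
chan 1215 0.0423 [481.8  78.2] [57.5 22. ] 85.06
(array([-0.6,  0.1, 46.2]), np.float64(0.0011))
rib y [-6.56652972  0.15254562  6.83751998]
plate y [-1.42673034  0.61904355  2.29748365]
```

Call:
arm_command(series=[[[-0.5,0,5],0],[[-0.5,0,11],0],[[-0.5,0,17],0],[[-0.5,0,23],0],[[-0.5,0,29],0]])

```text
time_s: 21.6
tool_pos: [0.4797, 0.0594, 0.0823]
tool_rot: [-180.0, 0.0, 85.8]
force: [0.1, -0.1, -0.0]
grip_width: 0.014
grasp_force: 40.0
```

Call:
arm_command(series=[[[0,0,2],0],[[0,0,4],0],[[0,0,6],0],[[0,0,7],0],[[0,0,7],0]])

```text
time_s: 22.1
tool_pos: [0.4799, 0.0594, 0.076]
tool_rot: [180.0, 0.0, 85.8]
force: [-0.2, -0.1, -1.0]
grip_width: 0.0131
grasp_force: 40.0
```

Call:
arm_command(series=[[[0,0,2],0],[[0,0,4],0],[[0,0,6],0],[[0,0,8],0],[[0,0,10],0]], grip_force=58)

```text
time_s: 22.6
tool_pos: [0.4806, 0.0594, 0.067]
tool_rot: [179.9, 0.0, 85.8]
force: [-1.4, -0.0, 10.8]
grip_width: 0.0134
grasp_force: 58.0
```

Call:
arm_command(series=[[[0,0,0.5],0],[[0,0,1],0],[[0,0,1],0],[[0,0,1],0],[[0,0,1],0]])

```text
time_s: 23.1
tool_pos: [0.4806, 0.0594, 0.0663]
tool_rot: [179.9, 0.0, 85.8]
force: [-2.7, -0.1, 10.5]
grip_width: 0.013
grasp_force: 58.0
```

Call:
arm_command(series=[[[0,0,0.5],0],[[0,0,1],0],[[0,0,1.5],0],[[0,0,2],0],[[0,0,2],0]])

```text
time_s: 23.6
tool_pos: [0.4812, 0.0595, 0.0658]
tool_rot: [179.9, 0.1, 85.8]
force: [-5.6, -0.8, 22.9]
grip_width: 0.0133
grasp_force: 58.0
```

Call:
arm_command(series=[[[0,0,0],0],[[0,0,0],0],[[0,0,0],0],[[0,0,0],0],[[0,0,0],0]])

```text
time_s: 24.1
tool_pos: [0.4812, 0.0595, 0.0658]
tool_rot: [179.9, 0.1, 85.8]
force: [-6.0, -1.1, 22.6]
grip_width: 0.0136
grasp_force: 58.0
```

Run:
```python
from h import *
def top(P,t,n):
    Q=(P-t[:3,3])@t[:3,:3]*1000
    k=(Q[...,0]>14)&(Q[...,0]<28)&(abs(Q[...,1])<6)&(Q[...,2]>-25)&(Q[...,2]<-8); print(n,"rib top tool z",np.median(Q[k][:,2]),"world",np.median(P[k][:,2]))
    k=(Q[...,0]>31)&(Q[...,0]<41)&(abs(Q[...,1])<6)&(Q[...,2]>-8)&(Q[...,2]<40); print(np.percentile(Q[k],[2,98],axis=0).round(1).tolist())
z=np.load("s.npz"); top(pts(z["d"],z["K"],z["T"]),z["t"],"before")
im,d,K,T,c=cam("wrist"); t,o=tool(); top(pts(d,K,T),t,"now"); cv2.imwrite("pics/w6.png",im)
P=pts(d,K,T); rect(P,"relM",.065,.085,.55,.62,.02,.085)
im,d,K,T,c=cam("side"); cv2.imwrite("pics/side6.png",cv2.resize(im[130:340,200:440],None,fx=3,fy=2.8)[:590])
o=env.get_obs(); print(o["time_s"],o["tool_pos"],o["force"])
```

```text
before rib top tool z -15.399644831447205 world 0.12763195358355156
[[31.3, -1.4, -4.4], [39.8, 2.3, 34.4]]
now rib top tool z -15.382769838562323 world 0.08111066950508933
[[31.3, -5.5, -4.4], [40.4, 5.6, 34.3]]
relM 2589 0.0711 [585.   58.7] [21.3 34.6] 87.77
24.2 [0.4811731  0.0594577  0.06575703] [-5.69057759 -0.74493544 22.57116728]
```

View pics/side6.png

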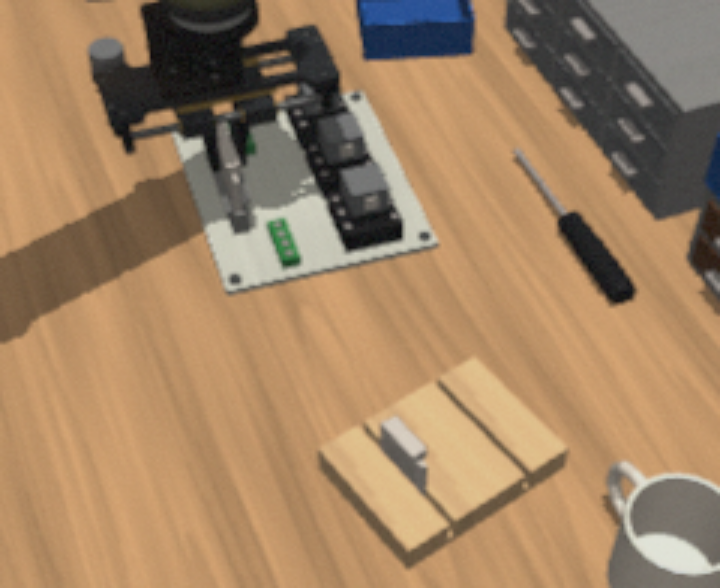

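The side view shows the holder in the channel under the gripper, with the short holder still in the rack. Its rib top is at 82 mm after correcting the roughly 0.9 mm depth bias, so it is fully home, and it is held with about 22 N.

```bash
python3 -c "
from cell import env
print(env.sign_off())"
```

```text
the job is handed in; nothing more can be done
None
```

The relay is plugged fully into the middle socket and released, and the wide label holder is in the channel, held pressed home against the clip at about 22 N; I handed the job in at about 24 s, after a wrong grip value lifted the relay back out once and I had to plug it in again.

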